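# Vent the bottle and hold the pump's tensioner open

### The arm

A 6-joint arm with a two-finger parallel gripper is mounted at the origin on the work surface. World frame = base frame: x ahead of the robot, y to its left, z up, the work surface at z = 0. Lengths are in m, angles in rad, forces in N, time in s.
With the tool pointing down it reaches from about 0.325 to 0.925 m from the base axis. Payload 3.1 kg.
Tool frame: the origin (TCP) lies midway between the tips of the shut fingers; the grasp point (between the pads) lies 19 mm behind it (grasp_offset is the distance from the TCP to the grasp point, in m); z points along the fingers, y is the line along which they close (so a half turn about z gives the same grasp; the last joint's range is limited). The gripper opens to 85 mm and grips with 20 to 120 N. Pads are 22 mm wide; open, the fingers measure 114 mm over their backs; the gripper's body (76 mm by 85 mm) begins 54 mm behind the grasp point. The pads swing forward as they close: fully open they stand 13 mm farther back than shut.
Start: joints at [1.139, 0.217, 1.613, -0, 1.311, -0.112], TCP at [0.196, 0.593, 0.231] pointing down, gripper open.
Joint ranges: [-2.75, 2.75], [-0.78, 2.1], [0.31, 2.55], [-1.13, 4.27], [0.13, 2.63], [-2.58, 2.58]. Speed limits (rad/s): [2.79, 2.79, 3.14, 3.14, 3.14, 3.14].

### API

Orientations are given as a unit quaternion [x, y, z, w].
In Python, from bench import * gives the robot as it stands.
- The arm moves only by the tool send_rows, never from a script. Its argument "series" is a list of rows, each an object of numbers: "rx", "ry", "rz": the turn, a rotation vector about the world's x, y, z in rad; "tx", "ty", "tz": the shift along the world's x, y, z in cm; "hand": the finger opening in cm, from 0 to 8.54. In form: [{"rx": .., "ry": .., "rz": .., "tx": .., "ty": .., "tz": .., "hand": ..}, ...]. A call has exactly 10 rows; each row shifts and turns the commanded pose from where the row before left it; what a row does not reach is not made up. A row lasts 1/12 s, in which the tool goes at most 41.7 mm and 7.16 degrees, less where a joint would pass 70% of its speed; a pose out of reach is approached as far as the arm can. A call is refused whole if a number of a shift passes 4.17 or a number of a turn 0.125, either way. A call with a gripper value outside its range is refused whole. The fingers move at their own pace and stop on an object; "squeeze" is the grip in N (left out, the last holds). Time passes only in rows, so rows that do not move let the fingers close, or fill a call up. It gives the time, the measured TCP pose, the force, the opening and the grip force at its end, in the units of the state.
- get_obs(): the state, without advancing time (a new reading comes with each control period).
- get_image(name): name is "scene" or "side" or "wrist"; returns a dict with "pixels" (420x560x3 uint8, red, green, blue), "camera_matrix" (3x3 intrinsics, pixels), "k1" (the pictures are not rectified: a ray, as slopes to the right and down, at radius r is drawn at 1 + k1 r^2 times it, then the intrinsics apply), "rvec" (rotation vector, rad) and "tvec" (3), from world to camera coordinates, as OpenCV has them; the wrist camera has in their place "T_tool_cam" (4x4, takes a point from camera to tool coordinates, whose origin is the TCP and whose axes are the flange's). Camera axes: x right, y down, z forward; pixel columns grow to the right and rows downward; lengths in m; the calibration is good to about 2 mm. A picture is of the moment at which its call begins: read the wrist's pose just before it. There is no depth.
- close_job(): hands the job in; it is judged then, once.
The state is a dict: "t": time; "joint_positions": joint angles; "joint_vel": joint speeds; "joint_efforts": joint torques, N m; "tcp_pos": TCP position; "tcp_rot": TCP orientation; "ft_force": force on the tool from outside, world axes, zero at the start; "ft_torque": the same for the moment, N m; "finger_gap": opening from 0.0 (shut) to 1.0 (fully open); "finger_force": force on a finger pad.
Only numpy, scipy, OpenCV 4.12 (cv2) and the standard library are available. Lean on these libraries where they do the work, as an engineer would, in place of code of your own. Each camera call takes 0.05 s, during which the arm holds its last target. There are 200 camera calls.

### The job

The tubing pump on the lab bench is to be threaded afresh. First unscrew the blue captive cap of the clamped brown bottle anticlockwise to its stop, about a quarter turn, so that the bottle can breathe; then push the pump's sprung arm back by its orange post, past the click of its ratchet, and finish while the gripper is still holding it compressed there, because it springs back when let go. Do not disturb the loose vials, bottles and beaker.

Things in the scene. Friction and masses are not known exactly. Their poses are not given: they have to be found in the camera images.
- cap (a joint): turn of the blue screw cap about its upright axis, rad: grows anticlockwise seen from above; 0 is screwed tight, stop at 1.5 (about a quarter turn). It starts somewhere between 0 and 0.2. The cap is captive: it only turns, does not rise or come off, takes about 0.06 N m and stays where it is left
- cap_center (a point): centre of the blue cap (cylinder 40 mm in diameter, 30 mm tall, upright axis, white stripe on top from the middle to the rim), half-way up, 143 mm above the table; the cap spans 128 to 158 mm above the table. Below it the bottle's neck is 32 mm wide, its shoulder starts 110 mm above the table
- stand: fixed grey bottle stand, base plate 100 x 110 x 12 mm, on which the brown glass bottle (68 mm in diameter) is clamped; origin under the middle of the plate, straight below the cap. A steel rod 107 mm tall stands 46 mm from the bottle axis on its +x side
- pump: fixed white tubing pump, 240 (x) x 220 (y) x 80 mm high with a flat metal deck on top; origin at the centre of its underside, blue panel on its -x side. On the deck: a roller wheel (56 mm wide, centre at x -75, y -12 mm, up to 110 mm above the table), a tube guide block (x -85, y -72 mm, up to 104 mm), the sprung steel arm with an orange post, a brass ratchet sector fixed to the arm and a red pawl slider (up to 97 mm)
- pivot (a point): upright pivot axis of the sprung arm, at deck height (80 mm above the table), at x -30, y -75 mm in the pump's frame, fixed
- tensioner (a joint): swing of the sprung arm, rad: 0 at rest (arm along the pump's +y from the pivot), grows clockwise seen from above as the post goes towards the pump's +x, away from the roller wheel; end stop 0.72. Force at the post: 3 N at rest, 6 to 7 N at 0.45, about 9 N at 0.50 (pawl climbs the tooth), click at 0.53 (dips to 6 N), past the tooth from 0.60 on (8 to 10 N). It never latches: let go, it springs back
- post (a point): middle of the orange upright post on the end of the sprung arm: round, 18 mm in diameter, 40 mm tall (from 100 to 140 mm above the table; this point at 120 mm), 140 mm from the pivot axis; it travels on a level arc about the pivot. The steel arm under it tops out at 102 mm. Free room of 25 mm and more all round the post above the arm
- vial_green_mid (a point): middle of a loose small glass vial with a green cap, 22 mm in diameter, 40 mm tall, near the bottle stand; bystander
- vial_yellow_mid (a point): middle of a loose small glass vial with a yellow cap, 22 mm in diameter, 40 mm tall, near the bottle stand; bystander
- vial_red_mid (a point): middle of a loose small glass vial with a red cap, 22 mm in diameter, 40 mm tall, near the bottle stand; bystander
- spare_a_mid (a point): middle (60 mm up) of a loose spare brown bottle with a small grey cap, 68 mm in diameter, 126 mm tall, behind the bottle stand; bystander
- spare_b_mid (a point): middle (60 mm up) of a loose spare brown bottle with a small grey cap, 68 mm in diameter, 126 mm tall, at the back of the table; bystander
- beaker_mid (a point): middle (42 mm up) of a loose empty glass beaker, 68 mm in diameter, 85 mm tall, at the back; bystander

How it is judged:
By the outcome, as a careful person would: the job done as asked, in the order asked, and still so for the second after the job is handed in, while the arm keeps its last pose, push and grip.
It also fails if it takes over 51 s, if anything falls off the work surface, if the arm or the gripper's body presses on something with over 40 N, if the wrist force passes 120 N, or if a joint passes its speed limit or range.

## Working session

There is one attempt and no reset: what is moved stays moved. The work goes in short steps, Python scripts to look and compute and a tool call to move; the robot and the scene stay as the last step left them, time stands still between calls to the robot, and variables do not carry over. Pictures are saved under pics/ and viewed, at most 10 in all, crops included, and the job is handed in when it is done.

Besides the shell and the picture viewer there is one more tool, called after "Emit:" in YAML: its name, and indented under it one key for each argument. send_rows: Moves the arm, as the interface text tells. Its arguments: {"type":"object","properties":{"series":{"type":"array"},"squeeze":{"type":"number"}},"required":["series"]}

```bash
mkdir -p pics; ls; python3 - <<'E'
from bench import *
import cv2,pickle
o=get_obs();print(o)
d={}
for n in("scene","side","wrist"):
    im=get_image(n);d[n]=im;cv2.imwrite(f"pics/{n}0.png",im["pixels"][:,:,::-1]);print(n,{k:v for k,v in im.items() if k!="pixels"})
pickle.dump((o,d),open("d0.pkl","wb"))
E
```

```text
pics
{'t': 0.0, 'joint_positions': array([ 1.13882668e+00,  2.17753706e-01,  1.61495542e+00,  1.60593792e-05,
        1.31127284e+00, -1.12200980e-01]), 'joint_vel': array([-0.00170029, -0.00010963,  0.00055311, -0.00073079,  0.0026933 ,
       -0.00050537]), 'joint_efforts': array([-1.12645794e-03, -3.96866584e+01, -3.03844678e+01, -3.58449033e-04,
        9.90332948e-03, -4.85743541e-06]), 'tcp_pos': array([0.19609705, 0.59257792, 0.22995743]), 'tcp_rot': array([ 1.59205948e-01,  9.87244670e-01, -1.14861808e-03, -3.28524222e-04]), 'ft_force': array([ 0.53806991, -0.13888618,  0.22300704]), 'ft_torque': array([0.03088111, 0.05097568, 0.00063901]), 'finger_force': 0.0, 'finger_gap': 1.0007779164654116}
scene {'camera_matrix': array([[453.82633072,   0.        , 281.12345859],
       [  0.        , 453.82633072, 205.65332118],
       [  0.        ,   0.        ,   1.        ]]), 'k1': -0.022752503304042226, 'rvec': array([ 2.04439322,  1.04878201, -0.50261878]), 'tvec': array([-0.32433536, -0.21922265,  1.38477798])}
side {'camera_matrix': array([[409.98441694,   0.        , 278.32955111],
       [  0.        , 409.98441694, 205.61765752],
       [  0.        ,   0.        ,   1.        ]]), 'k1': 0.028051996477107877, 'rvec': array([ 2.05958223, -0.68289233,  0.35397215]), 'tvec': array([-0.46872999,  0.28360327,  0.67965204])}
wrist {'camera_matrix': array([[293.45440354,   0.        , 281.14548321],
       [  0.        , 293.45440354, 210.72728618],
       [  0.        ,   0.        ,   1.        ]]), 'k1': -0.03928668314999791, 'T_tool_cam': array([[-5.91331767e-04, -9.50817123e-01, -3.09752238e-01,
         7.98612576e-02],
       [ 9.99999405e-01, -2.78155757e-04, -1.05521807e-03,
         2.07965334e-04],
       [ 9.17160042e-04, -3.09752677e-01,  9.50816721e-01,
        -1.41897318e-01],
       [ 0.00000000e+00,  0.00000000e+00,  0.00000000e+00,
         1.00000000e+00]])}
```

View pics/scene0.png

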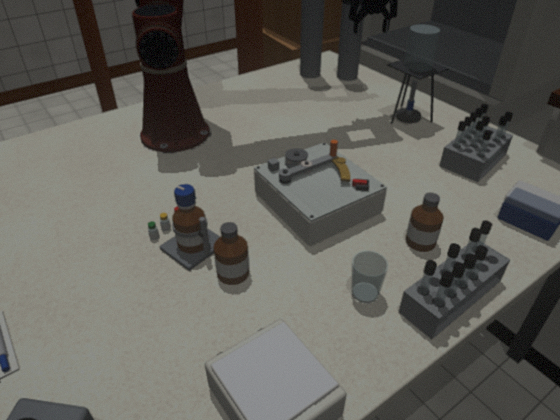

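View pics/side0.png

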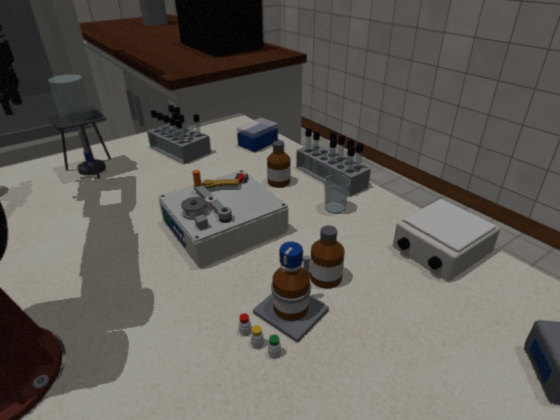

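The scene view shows the blue cap at (185,195), the post at (334,149) and the vials on the robot side of the stand. In the side view the cap is at (291,252) and the post at (197,178). Next I'll segment by colour and make enlarged crops.

```bash
cat > h.py <<'E'
import numpy as np,cv2,pickle
from scipy.spatial.transform import Rotation as R
from scipy.optimize import least_squares
def proj(im,P):
    P=np.atleast_2d(P).astype(float);c=P@cv2.Rodrigues(im["rvec"])[0].T+im["tvec"]
    s=c[:,:2]/c[:,2:];s=s*(1+im["k1"]*(s**2).sum(1,keepdims=True));K=im["camera_matrix"]
    return s*[K[0,0],K[1,1]]+K[:2,2]
def ray(im,uv):
    K=im["camera_matrix"];k=[im["k1"],0,0,0]
    p=cv2.undistortPoints(np.array([[uv]],float),K,np.array(k))[0,0]
    M=cv2.Rodrigues(im["rvec"])[0];return -M.T@im["tvec"],M.T@np.array([*p,1])
def atz(im,uv,z):
    o,d=ray(im,uv);return o+d*(z-o[2])/d[2]
def blob(px,col,win=None):
    h=cv2.cvtColor(px,cv2.COLOR_RGB2HSV);H,S,V=[h[...,i].astype(int) for i in range(3)]
    lo,hi,s,v=dict(blue=(105,125,150,60),orange=(5,14,170,110),green=(45,85,100,40),yellow=(20,30,150,90),red=(172,5,170,90))[col]
    m=((H>=lo)&(H<=hi) if lo<hi else (H>=lo)|(H<=hi))&(S>s)&(V>v)
    n,l,st,c=cv2.connectedComponentsWithStats(m.astype(np.uint8))
    return [(st[i].tolist(),c[i].round(1).tolist()) for i in range(1,n) if st[i,4]>12]
E
python3 - <<'E'
from h import *
o,d=pickle.load(open("d0.pkl","rb"))
for n in("scene","side"):
    for c in("blue","orange","green","yellow","red"): print(n,c,blob(d[n]["pixels"],c))
a=d["scene"]["pixels"][130:242,245:395];b=d["side"]["pixels"][165:260,150:295]
c=d["scene"]["pixels"][175:270,140:260];e=d["side"]["pixels"][235:360,230:350]
rs=lambda x:cv2.resize(x,(400,300),interpolation=cv2.INTER_CUBIC)
cv2.imwrite("pics/c1.png",np.vstack([np.hstack([rs(a),rs(b)]),np.hstack([rs(c),rs(e)])])[:,:,::-1])
E
```

```text
scene blue [([175, 185, 18, 10, 89], [184.3, 190.0]), ([0, 356, 8, 12, 42], [2.7, 361.3])]
scene orange []
scene green [([149, 222, 5, 5, 19], [151.1, 223.8])]
scene yellow [([161, 214, 5, 4, 18], [162.8, 215.3])]
scene red [([354, 180, 12, 2, 21], [358.9, 180.6])]
side blue [([280, 242, 22, 14, 196], [291.3, 248.6])]
side orange []
side green [([270, 335, 9, 10, 71], [273.6, 339.4])]
side yellow [([212, 179, 26, 6, 73], [225.0, 181.5]), ([204, 181, 7, 3, 14], [207.3, 181.8]), ([252, 326, 9, 8, 56], [256.0, 329.4])]
side red [([238, 174, 5, 5, 22], [240.1, 176.0]), ([240, 314, 8, 7, 47], [243.7, 316.9])]
```

View pics/c1.png

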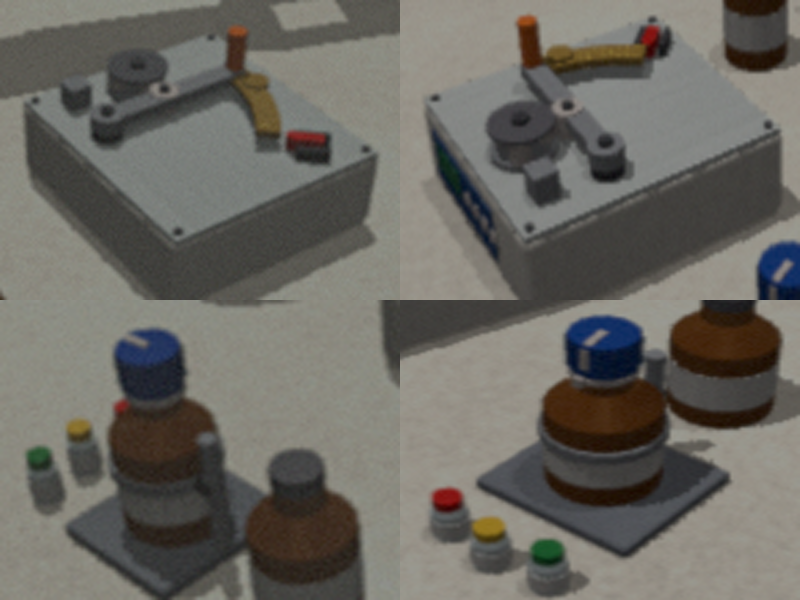

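Crops: the post middle is at about (333.8,148.7) in scene and (196.8,178.6) in side. The cap middle is at (184.7,196.2) and (291.2,255.4). The deck screws are clear, and all three vials stand on the robot's side of the stand. Now I'll fit the poses.

```bash
cat > fit.py <<'E'
from h import *
o,d=pickle.load(open("d0.pkl","rb"));S,D=d["scene"],d["side"]
c1=lambda x,y:np.array([245+x/2.6667,130+y/2.6786]);c2=lambda x,y:np.array([150+(x-400)/2.7586,165+y/3.1579])
c3=lambda x,y:np.array([140+x/3.3333,175+(y-300)/3.1579]);c4=lambda x,y:np.array([230+(x-400)/3.3333,235+(y-300)/2.4])
def tri(a,b,z=None):
    f=lambda P:np.r_[proj(S,P)[0]-a,proj(D,P)[0]-b]
    r=least_squares(f,[.5,.2,.1]);print("free",r.x.round(4),r.fun.round(1))
    if z is not None: r=least_squares(lambda p:f([*p,z]),r.x[:2]);print("  z fix",r.x.round(4),r.fun.round(1))
    return r.x
print("cap");tri(c3(149,367),c4(604,350),.143)
print("captop");tri(c3(149,345),c4(604,333),.158)
print("post");tri(c1(236.5,48),c2(529,43),.12)
print("stripe rim");tri(c3(123,337),c4(583,346),.158)
print("vials");[tri(np.array(a),np.array(b),.035) for a,b in(((151.1,224.5),(273.6,340)),((162.8,215.8),(256,330)))]
print("red",atz(D,(243.7,317.5),.035).round(3))
print("spareA",tri(c3(297,468),c4(737,304),.12));tri(np.array([431,200]),np.array([278.5,147]),.12)
# pump: x,y,yaw, screw inset
lab=[(-1,-1),(-1,1),(1,1),(1,-1)]
sc=[c1(36,100),c1(211,37),c1(366,149),c1(178,231)];sd=[c2(528,228),c2(435,98),c2(651,20),c2(768,125)]
# scene order matched by permutation: try all
best=None
for k in range(4):
    s2=[(-1,-1),(-1,1),(1,1),(1,-1)]
    def f(p):
        c,s=np.cos(p[2]),np.sin(p[2]);M=np.array([[c,-s],[s,c]])
        w=lambda x,y,z:[*(M@[x,y]+p[:2]),z]
        L=[w(a*(.12-p[3]),b*(.11-p[3]),.08) for a,b in lab]
        Pv=[*(M@[-.03,-.075]+p[:2]),.08];po=w(-.03,.065,.12)
        r=[]
        r+=[proj(D,L[i])[0]-sd[i] for i in range(4)]
        r+=[proj(S,L[i])[0]-sc[(i+k)%4] for i in range(4)]
        r+=[proj(S,po)[0]-c1(236.5,48),proj(D,po)[0]-c2(529,43)]
        return np.concatenate(r)
    r=least_squares(f,[.55,-.1,0,.01])
    if best is None or r.cost<best[0].cost: best=(r,k)
r,k=best;p=r.x;print("pump",p.round(4),k,r.cost,r.fun.round(1))
c,s=np.cos(p[2]),np.sin(p[2]);M=np.array([[c,-s],[s,c]])
print("pivot",M@[-.03,-.075]+p[:2],"post",M@[-.03,.065]+p[:2])
E
python3 fit.py
```

```text
cap
free [ 0.4774 -0.1825  0.14  ] [-0.1  0.1 -0.1 -0.1]
  z fix [ 0.4774 -0.1836] [-0.8 -0.9  0.3 -1. ]
captop
free [ 0.4777 -0.181   0.1557] [-0.4  0.6 -0.4 -0.5]
  z fix [ 0.4777 -0.1819] [-0.9 -0.2 -0.1 -1.3]
post
free [0.4881 0.2044 0.1188] [-0.2  0.5 -0.2 -0.5]
  z fix [0.4883 0.2035] [-0.4  0.2 -0.1 -0.8]
stripe rim
free [ 0.4596 -0.1883  0.1562] [ 0.1 -0.2  0.1  0.1]
  z fix [ 0.4596 -0.189 ] [-0.4 -0.8  0.3 -0.5]
vials
free [ 0.3963 -0.2396  0.0361] [-0.  0. -0. -0.]
  z fix [ 0.3963 -0.2392] [ 0.2  0.3 -0.1  0.2]
free [ 0.3839 -0.2055  0.0369] [ 0.2 -0.3  0.2  0.2]
  z fix [ 0.3839 -0.2047] [ 0.6  0.3 -0.   0.6]
red [ 0.383 -0.167  0.035]
free [ 0.5939 -0.1536  0.1165] [-1.7  2.7 -2.1 -2.6]
  z fix [ 0.5942 -0.1548] [-2.4  1.7 -1.4 -3.7]
spareA [ 0.59415327 -0.15479316]
free [0.7575 0.2384 0.1146] [-0.3  0.7 -0.5 -0.9]
  z fix [0.7584 0.2344] [-0.7 -0.4  0.6 -2.3]
pump [ 0.5155  0.1373 -0.0453  0.01  ] 0 1.1072863722843531 [ 0.2 -0.5 -0.3 -0.5  0.3 -0.3 -0.2 -0.4 -0.4 -0.  -0.3  0.1 -0.2  0.
 -0.2  0.1 -0.3  0.2 -0.  -0.8]
pivot [0.48215728 0.06376736] post [0.48849285 0.20362393]
```

Emit:
send_rows:
  series:
    - {"tx": 0.7,"ty": -2,"rz": -0.05}
    - {"tx": 1.1,"ty": -3,"rz": -0.1}
    - {"tx": 1.4,"ty": -3.8,"rz": -0.1}
    - {"tx": 1.4,"ty": -3.8,"rz": -0.1}
    - {"tx": 1.4,"ty": -3.8,"rz": -0.1}
    - {"tx": 1.4,"ty": -3.8,"rz": -0.1}
    - {"tx": 1.4,"ty": -3.8,"rz": -0.1}
    - {"tx": 1.4,"ty": -3.8,"rz": -0.1}
    - {"tx": 1.4,"ty": -3.8,"rz": -0.1}
    - {"tx": 1.4,"ty": -3.8,"rz": -0.1}
  squeeze: 40

```text
invalid input at $.series[0]: expected keys rx, ry, rz, tx, ty, tz, hand
```

Emit:
send_rows:
  series:
    - {"tx": 1.4,"ty": -3.8,"rz": -0.1}
    - {"tx": 1.4,"ty": -3.8,"rz": -0.1}
    - {"tx": 1.4,"ty": -3.8,"rz": -0.1}
    - {"tx": 1.4,"ty": -3.8,"rz": -0.1}
    - {"tx": 1.4,"ty": -3.8,"rz": -0.1}
    - {"tx": 1.4,"ty": -3.8,"rz": -0.1}
    - {"tx": 1.4,"ty": -3.8,"rz": -0.1}
    - {"tx": 1.3,"ty": -3.8,"rz": -0.1}
    - {"tx": 1.0,"ty": -3,"rz": -0.1}
    - {"tx": 0.7,"ty": -1.5,"rz": -0.05}

```text
invalid input at $.series[0]: expected keys rx, ry, rz, tx, ty, tz, hand
```

Emit:
send_rows:
  series:
    - {"rx": 0,"ry": 0,"rz": -0.05,"tx": 0.7,"ty": -2,"tz": 0,"hand": 8}
    - {"rx": 0,"ry": 0,"rz": -0.1,"tx": 1.1,"ty": -3,"tz": 0,"hand": 8}
    - {"rx": 0,"ry": 0,"rz": -0.1,"tx": 1.4,"ty": -3.8,"tz": 0,"hand": 8}
    - {"rx": 0,"ry": 0,"rz": -0.1,"tx": 1.4,"ty": -3.8,"tz": 0,"hand": 8}
    - {"rx": 0,"ry": 0,"rz": -0.1,"tx": 1.4,"ty": -3.8,"tz": 0,"hand": 8}
    - {"rx": 0,"ry": 0,"rz": -0.1,"tx": 1.4,"ty": -3.8,"tz": 0,"hand": 8}
    - {"rx": 0,"ry": 0,"rz": -0.1,"tx": 1.4,"ty": -3.8,"tz": 0,"hand": 8}
    - {"rx": 0,"ry": 0,"rz": -0.1,"tx": 1.4,"ty": -3.8,"tz": 0,"hand": 8}
    - {"rx": 0,"ry": 0,"rz": -0.1,"tx": 1.4,"ty": -3.8,"tz": 0,"hand": 8}
    - {"rx": 0,"ry": 0,"rz": -0.1,"tx": 1.4,"ty": -3.8,"tz": 0,"hand": 8}
  squeeze: 40

```text
t: 0.98
tcp_pos: [0.3264, 0.2375, 0.2311]
tcp_rot: [0.595, 0.804, 0.0, 0.0]
ft_force: [1.2, 0.4, -0.4]
finger_gap: 0.936
finger_force: 0.0
```

Emit:
send_rows:
  series:
    - {"rx": 0,"ry": 0,"rz": -0.1,"tx": 1.4,"ty": -3.8,"tz": 0,"hand": 8}
    - {"rx": 0,"ry": 0,"rz": -0.1,"tx": 1.4,"ty": -3.8,"tz": 0,"hand": 8}
    - {"rx": 0,"ry": 0,"rz": -0.1,"tx": 1.4,"ty": -3.8,"tz": 0,"hand": 8}
    - {"rx": 0,"ry": 0,"rz": -0.1,"tx": 1.4,"ty": -3.8,"tz": 0,"hand": 8}
    - {"rx": 0,"ry": 0,"rz": -0.1,"tx": 1.4,"ty": -3.8,"tz": 0,"hand": 8}
    - {"rx": 0,"ry": 0,"rz": -0.1,"tx": 1.4,"ty": -3.8,"tz": 0,"hand": 8}
    - {"rx": 0,"ry": 0,"rz": -0.1,"tx": 1.4,"ty": -3.8,"tz": 0,"hand": 8}
    - {"rx": 0,"ry": 0,"rz": -0.1,"tx": 1.3,"ty": -3.8,"tz": 0,"hand": 8}
    - {"rx": 0,"ry": 0,"rz": -0.1,"tx": 1.0,"ty": -3,"tz": 0,"hand": 8}
    - {"rx": 0,"ry": 0,"rz": -0.05,"tx": 0.7,"ty": -1.5,"tz": 0,"hand": 8}

```text
t: 1.82
tcp_pos: [0.4549, -0.1133, 0.2312]
tcp_rot: [0.897, 0.441, -0.0, 0.001]
ft_force: [-0.3, -0.3, 0.4]
finger_gap: 0.942
finger_force: 0.0
```

Emit:
send_rows:
  series:
    - {"rx": 0,"ry": 0,"rz": 0,"tx": 0.5,"ty": -1.5,"tz": 0,"hand": 8}
    - {"rx": 0,"ry": 0,"rz": 0,"tx": 0.7,"ty": -2.5,"tz": 0,"hand": 8}
    - {"rx": 0,"ry": 0,"rz": 0,"tx": 0.5,"ty": -1.9,"tz": 0,"hand": 8}
    - {"rx": 0,"ry": 0,"rz": 0,"tx": 0.4,"ty": -1.0,"tz": 0,"hand": 8}
    - {"rx": 0,"ry": 0,"rz": 0,"tx": 0,"ty": 0,"tz": 0,"hand": 8}
    - {"rx": 0,"ry": 0,"rz": 0,"tx": 0,"ty": 0,"tz": 0,"hand": 8}
    - {"rx": 0,"ry": 0,"rz": 0,"tx": 0,"ty": 0,"tz": 0,"hand": 8}
    - {"rx": 0,"ry": 0,"rz": 0,"tx": 0,"ty": 0,"tz": 0,"hand": 8}
    - {"rx": 0,"ry": 0,"rz": 0,"tx": 0,"ty": 0,"tz": 0,"hand": 8}
    - {"rx": 0,"ry": 0,"rz": 0,"tx": 0,"ty": 0,"tz": 0,"hand": 8}

```text
t: 2.65
tcp_pos: [0.4754, -0.1779, 0.2314]
tcp_rot: [0.895, 0.445, 0.0, -0.0]
ft_force: [0.4, 0.8, 0.3]
finger_gap: 0.936
finger_force: 0.0
```

```bash
cat > w.py <<'E'
from h import *
def wcam(o,im):
    T=np.eye(4);T[:3,:3]=R.from_quat(o["tcp_rot"]).as_matrix();T[:3,3]=o["tcp_pos"]
    C=np.linalg.inv(T@im["T_tool_cam"]);im=dict(im)
    im["rvec"]=cv2.Rodrigues(C[:3,:3])[0].ravel();im["tvec"]=C[:3,3];return im
E
python3 - <<'E'
from w import *
from bench import *
o=get_obs();im=wcam(o,get_image("wrist"))
print(o["tcp_pos"],o["tcp_rot"],o["joint_positions"].round(3))
t=np.linspace(0,2*np.pi,60)
px=im["pixels"][:,:,::-1].copy()
for z,c in((.158,(0,255,0)),):
    P=np.c_[.4775+.02*np.cos(t),-.182+.02*np.sin(t),z+0*t]
    cv2.polylines(px,[proj(im,P).round().astype(int)],True,c)
print(blob(im["pixels"],"blue"),proj(im,[.4775,-.182,.158]))
cv2.imwrite("pics/w1.png",px);pickle.dump((o,im),open("w1.pkl","wb"))
E
```

```text
[ 0.47536402 -0.17785054  0.23138342] [ 8.95415807e-01  4.45230868e-01  7.04824990e-05 -2.72367907e-05] [-0.496 -0.036  1.886  0.     1.292  0.151]
[([279, 201, 23, 10, 71], [291.9, 204.4])] [[287.03165119 224.34239418]]
```

View pics/w1.png

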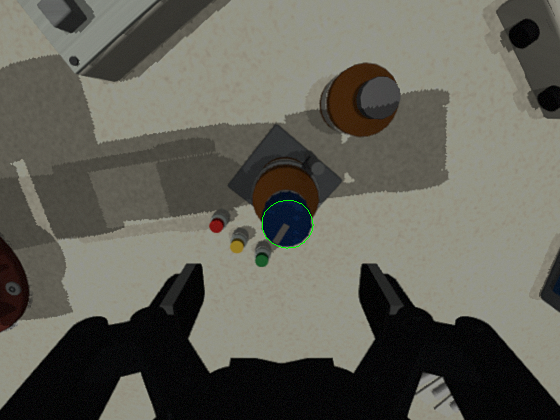

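The cap's drawn circle fits the picture, centred at about (288,223), so the estimate is good. Now descend and grip.

Emit:
send_rows:
  series:
    - {"rx": 0,"ry": 0,"rz": 0,"tx": 0.2,"ty": -0.4,"tz": -1,"hand": 8}
    - {"rx": 0,"ry": 0,"rz": 0,"tx": 0,"ty": 0,"tz": -1.5,"hand": 8}
    - {"rx": 0,"ry": 0,"rz": 0,"tx": 0,"ty": 0,"tz": -1.5,"hand": 8}
    - {"rx": 0,"ry": 0,"rz": 0,"tx": 0,"ty": 0,"tz": -1.5,"hand": 8}
    - {"rx": 0,"ry": 0,"rz": 0,"tx": 0,"ty": 0,"tz": -1.5,"hand": 8}
    - {"rx": 0,"ry": 0,"rz": 0,"tx": 0,"ty": 0,"tz": -1.5,"hand": 8}
    - {"rx": 0,"ry": 0,"rz": 0,"tx": 0,"ty": 0,"tz": -1.3,"hand": 8}
    - {"rx": 0,"ry": 0,"rz": 0,"tx": 0,"ty": 0,"tz": -0.7,"hand": 8}
    - {"rx": 0,"ry": 0,"rz": 0,"tx": 0,"ty": 0,"tz": 0,"hand": 8}
    - {"rx": 0,"ry": 0,"rz": 0,"tx": 0,"ty": 0,"tz": 0,"hand": 8}

```text
t: 3.53
tcp_pos: [0.4772, -0.1826, 0.1258]
tcp_rot: [0.896, 0.445, -0.0, -0.0]
ft_force: [0.0, -0.0, 0.0]
finger_gap: 0.932
finger_force: 0.0
```

Emit:
send_rows:
  series:
    - {"rx": 0,"ry": 0,"rz": 0,"tx": 0,"ty": 0,"tz": 0,"hand": 6}
    - {"rx": 0,"ry": 0,"rz": 0,"tx": 0,"ty": 0,"tz": 0,"hand": 5}
    - {"rx": 0,"ry": 0,"rz": 0,"tx": 0,"ty": 0,"tz": 0,"hand": 4.5}
    - {"rx": 0,"ry": 0,"rz": 0,"tx": 0,"ty": 0,"tz": 0,"hand": 3}
    - {"rx": 0,"ry": 0,"rz": 0,"tx": 0,"ty": 0,"tz": 0,"hand": 3}
    - {"rx": 0,"ry": 0,"rz": 0,"tx": 0,"ty": 0,"tz": 0,"hand": 3}
    - {"rx": 0,"ry": 0,"rz": 0,"tx": 0,"ty": 0,"tz": 0,"hand": 3}
    - {"rx": 0,"ry": 0,"rz": 0,"tx": 0,"ty": 0,"tz": 0,"hand": 3}
    - {"rx": 0,"ry": 0,"rz": 0,"tx": 0,"ty": 0,"tz": 0,"hand": 3}
    - {"rx": 0,"ry": 0,"rz": 0,"tx": 0,"ty": 0,"tz": 0,"hand": 3}

```text
t: 4.37
tcp_pos: [0.4772, -0.1823, 0.1275]
tcp_rot: [0.896, 0.445, -0.0, -0.001]
ft_force: [-3.2, 2.0, 5.5]
finger_gap: 0.454
finger_force: 41.1
```

Emit:
send_rows:
  series:
    - {"rx": 0,"ry": 0,"rz": 0.06,"tx": 0,"ty": 0,"tz": 0,"hand": 3}
    - {"rx": 0,"ry": 0,"rz": 0.1,"tx": 0,"ty": 0,"tz": 0,"hand": 3}
    - {"rx": 0,"ry": 0,"rz": 0.1,"tx": 0,"ty": 0,"tz": 0,"hand": 3}
    - {"rx": 0,"ry": 0,"rz": 0.1,"tx": 0,"ty": 0,"tz": 0,"hand": 3}
    - {"rx": 0,"ry": 0,"rz": 0.1,"tx": 0,"ty": 0,"tz": 0,"hand": 3}
    - {"rx": 0,"ry": 0,"rz": 0.1,"tx": 0,"ty": 0,"tz": 0,"hand": 3}
    - {"rx": 0,"ry": 0,"rz": 0.1,"tx": 0,"ty": 0,"tz": 0,"hand": 3}
    - {"rx": 0,"ry": 0,"rz": 0.1,"tx": 0,"ty": 0,"tz": 0,"hand": 3}
    - {"rx": 0,"ry": 0,"rz": 0.1,"tx": 0,"ty": 0,"tz": 0,"hand": 3}
    - {"rx": 0,"ry": 0,"rz": 0.1,"tx": 0,"ty": 0,"tz": 0,"hand": 3}

```text
t: 5.2
tcp_pos: [0.4775, -0.1824, 0.1275]
tcp_rot: [0.587, 0.809, 0.0, -0.0]
ft_force: [-2.5, 1.7, 4.1]
finger_gap: 0.453
finger_force: 41.2
```

```bash
python3 - <<'E'
from bench import *
o=get_obs();print(o["joint_positions"].round(3),o["ft_force"].round(2),o["ft_torque"].round(3),o["joint_efforts"].round(2),o["tcp_rot"].round(3),o["finger_force"])
E
```

```text
[-5.030e-01  9.300e-02  1.964e+00  1.000e-03  1.085e+00 -8.180e-01] [-2.45  1.69  4.08] [ 0.384  0.346 -0.122] [ -0.5  -29.17 -26.64  -0.21  -0.84   0.71] [ 0.587  0.809  0.    -0.   ] 41.15548074245453
```

Emit:
send_rows:
  series:
    - {"rx": 0,"ry": 0,"rz": 0.08,"tx": 0,"ty": 0,"tz": 0,"hand": 3}
    - {"rx": 0,"ry": 0,"rz": 0.08,"tx": 0,"ty": 0,"tz": 0,"hand": 3}
    - {"rx": 0,"ry": 0,"rz": 0.08,"tx": 0,"ty": 0,"tz": 0,"hand": 3}
    - {"rx": 0,"ry": 0,"rz": 0.06,"tx": 0,"ty": 0,"tz": 0,"hand": 3}
    - {"rx": 0,"ry": 0,"rz": 0.04,"tx": 0,"ty": 0,"tz": 0,"hand": 3}
    - {"rx": 0,"ry": 0,"rz": 0.03,"tx": 0,"ty": 0,"tz": 0,"hand": 3}
    - {"rx": 0,"ry": 0,"rz": 0.03,"tx": 0,"ty": 0,"tz": 0,"hand": 3}
    - {"rx": 0,"ry": 0,"rz": 0.03,"tx": 0,"ty": 0,"tz": 0,"hand": 3}
    - {"rx": 0,"ry": 0,"rz": 0,"tx": 0,"ty": 0,"tz": 0,"hand": 3}
    - {"rx": 0,"ry": 0,"rz": 0,"tx": 0,"ty": 0,"tz": 0,"hand": 3}

```text
t: 6.03
tcp_pos: [0.478, -0.1826, 0.1275]
tcp_rot: [0.404, 0.915, 0.0, 0.0]
ft_force: [-1.8, 2.0, 6.2]
finger_gap: 0.454
finger_force: 41.3
```

```bash
cat > s.py <<'E'
from bench import *
import numpy as np
o=get_obs();q=o["tcp_rot"];f=2*np.arctan2(q[1],q[0]);print("turn",f-2*np.arctan2(.445,.896),"ft",o["ft_force"].round(1),o["ft_torque"].round(3),"e6",o["joint_efforts"][5].round(2),o["joint_positions"].round(3),o["tcp_pos"].round(4))
E
python3 s.py
```

```text
turn 1.3876276904622022 ft [-1.8  2.   6.2] [ 0.371  0.282 -0.585] e6 -0.63 [-5.030e-01  9.300e-02  1.964e+00  1.000e-03  1.083e+00 -1.242e+00] [ 0.478  -0.1826  0.1275]
```

Emit:
send_rows:
  series:
    - {"rx": 0,"ry": 0,"rz": 0.03,"tx": 0,"ty": 0,"tz": 0,"hand": 3}
    - {"rx": 0,"ry": 0,"rz": 0.03,"tx": 0,"ty": 0,"tz": 0,"hand": 3}
    - {"rx": 0,"ry": 0,"rz": 0.03,"tx": 0,"ty": 0,"tz": 0,"hand": 3}
    - {"rx": 0,"ry": 0,"rz": 0.03,"tx": 0,"ty": 0,"tz": 0,"hand": 3}
    - {"rx": 0,"ry": 0,"rz": 0,"tx": 0,"ty": 0,"tz": 0,"hand": 3}
    - {"rx": 0,"ry": 0,"rz": 0,"tx": 0,"ty": 0,"tz": 0,"hand": 3}
    - {"rx": 0,"ry": 0,"rz": 0,"tx": 0,"ty": 0,"tz": 0,"hand": 3}
    - {"rx": 0,"ry": 0,"rz": 0,"tx": 0,"ty": 0,"tz": 0,"hand": 3}
    - {"rx": 0,"ry": 0,"rz": 0,"tx": 0,"ty": 0,"tz": 0,"hand": 3}
    - {"rx": 0,"ry": 0,"rz": 0,"tx": 0,"ty": 0,"tz": 0,"hand": 3}

```text
t: 6.87
tcp_pos: [0.4795, -0.1837, 0.1275]
tcp_rot: [0.347, 0.938, -0.0, 0.003]
ft_force: [4.6, -1.7, 2.2]
finger_gap: 0.455
finger_force: 41.2
```

```bash
python3 s.py
```

```text
turn 1.5098741342720543 ft [ 4.6 -1.7  2.2] [-0.224 -0.887 -0.103] e6 -0.1 [-0.503  0.094  1.963 -0.     1.079 -1.364] [ 0.4795 -0.1837  0.1275]
```

Emit:
send_rows:
  series:
    - {"rx": 0,"ry": 0,"rz": 0,"tx": 0,"ty": 0,"tz": 0,"hand": 6}
    - {"rx": 0,"ry": 0,"rz": 0,"tx": 0,"ty": 0,"tz": 0,"hand": 8}
    - {"rx": 0,"ry": 0,"rz": 0,"tx": 0,"ty": 0,"tz": 0,"hand": 8}
    - {"rx": 0,"ry": 0,"rz": 0,"tx": 0,"ty": 0,"tz": 0,"hand": 8}
    - {"rx": 0,"ry": 0,"rz": 0,"tx": 0,"ty": 0,"tz": 1.5,"hand": 8}
    - {"rx": 0,"ry": 0,"rz": 0,"tx": 0,"ty": 0,"tz": 2.5,"hand": 8}
    - {"rx": 0,"ry": 0,"rz": 0,"tx": 0,"ty": 0,"tz": 3,"hand": 8}
    - {"rx": 0,"ry": 0,"rz": 0,"tx": 0,"ty": 0,"tz": 2,"hand": 8}
    - {"rx": 0,"ry": 0,"rz": 0,"tx": 0,"ty": 0,"tz": 1,"hand": 8}
    - {"rx": 0,"ry": 0,"rz": 0,"tx": 0,"ty": 0,"tz": 0,"hand": 8}

```text
t: 7.7
tcp_pos: [0.4788, -0.1834, 0.229]
tcp_rot: [0.347, 0.938, -0.0, 0.002]
ft_force: [0.5, -0.7, 0.8]
finger_gap: 0.934
finger_force: 0.0
```

```bash
cat > cmp.py <<'E'
from w import *
from bench import *
o=get_obs();im=wcam(o,get_image("wrist"));pickle.dump((o,im),open("w2.pkl","wb"))
o1,im1=pickle.load(open("w1.pkl","rb"))
g=np.linspace(-.035,.035,300);X,Y=np.meshgrid(g,-g)   # rectified top view of cap top plane, +x right +y up
out=[]
for m in(im1,im):
    uv=proj(m,np.c_[.4775+X.ravel(),-.182+Y.ravel(),.158+0*X.ravel()]).astype(np.float32).reshape(300,300,2)
    out.append(cv2.remap(m["pixels"],uv[...,0],uv[...,1],cv2.INTER_CUBIC))
cv2.imwrite("pics/cmp.png",np.hstack(out)[:,:,::-1]);print(o["tcp_pos"])
E
python3 cmp.py
```

```text
[ 0.47880371 -0.18343061  0.22900834]
```

View pics/cmp.png

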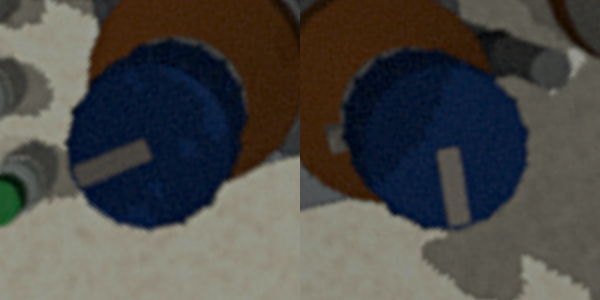

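The stripe went from pointing at about 202° to about 277°, a turn of 1.32 rad. The grip slipped near the end, which suggests the stop was reached. I'll regrip, nudge further and check the torque to confirm.

Emit:
send_rows:
  series:
    - {"rx": 0,"ry": 0,"rz": 0,"tx": -0.1,"ty": 0.1,"tz": -1.5,"hand": 8}
    - {"rx": 0,"ry": 0,"rz": 0,"tx": 0,"ty": 0,"tz": -3,"hand": 7}
    - {"rx": 0,"ry": 0,"rz": 0,"tx": 0,"ty": 0,"tz": -3,"hand": 6}
    - {"rx": 0,"ry": 0,"rz": 0,"tx": 0,"ty": 0,"tz": -1.7,"hand": 6}
    - {"rx": 0,"ry": 0,"rz": 0,"tx": 0,"ty": 0,"tz": -0.8,"hand": 6}
    - {"rx": 0,"ry": 0,"rz": 0,"tx": 0,"ty": 0,"tz": 0,"hand": 5}
    - {"rx": 0,"ry": 0,"rz": 0,"tx": 0,"ty": 0,"tz": 0,"hand": 3}
    - {"rx": 0,"ry": 0,"rz": 0,"tx": 0,"ty": 0,"tz": 0,"hand": 3}
    - {"rx": 0,"ry": 0,"rz": 0,"tx": 0,"ty": 0,"tz": 0,"hand": 3}
    - {"rx": 0,"ry": 0,"rz": 0,"tx": 0,"ty": 0,"tz": 0,"hand": 3}
  squeeze: 60

```text
t: 8.58
tcp_pos: [0.4758, -0.1808, 0.1255]
tcp_rot: [0.348, 0.938, 0.001, -0.001]
ft_force: [0.8, 2.0, -10.4]
finger_gap: 0.45
finger_force: 61.4
```

Emit:
send_rows:
  series:
    - {"rx": 0,"ry": 0,"rz": 0,"tx": 0,"ty": 0,"tz": 0,"hand": 3}
    - {"rx": 0,"ry": 0,"rz": 0,"tx": 0,"ty": 0,"tz": 0,"hand": 3}
    - {"rx": 0,"ry": 0,"rz": 0.02,"tx": 0,"ty": 0,"tz": 0,"hand": 3}
    - {"rx": 0,"ry": 0,"rz": 0.02,"tx": 0,"ty": 0,"tz": 0,"hand": 3}
    - {"rx": 0,"ry": 0,"rz": 0.02,"tx": 0,"ty": 0,"tz": 0,"hand": 3}
    - {"rx": 0,"ry": 0,"rz": 0,"tx": 0,"ty": 0,"tz": 0,"hand": 3}
    - {"rx": 0,"ry": 0,"rz": 0,"tx": 0,"ty": 0,"tz": 0,"hand": 3}
    - {"rx": 0,"ry": 0,"rz": 0,"tx": 0,"ty": 0,"tz": 0,"hand": 3}
    - {"rx": 0,"ry": 0,"rz": 0,"tx": 0,"ty": 0,"tz": 0,"hand": 3}
    - {"rx": 0,"ry": 0,"rz": 0,"tx": 0,"ty": 0,"tz": 0,"hand": 3}

```text
t: 9.42
tcp_pos: [0.4758, -0.1809, 0.1255]
tcp_rot: [0.32, 0.947, 0.001, -0.001]
ft_force: [1.1, 4.2, -15.2]
finger_gap: 0.453
finger_force: 61.8
```

```bash
python3 s.py
```

```text
turn 1.5674058948718894 ft [  1.1   4.2 -15.2] [ 0.63  -0.056 -1.751] e6 -1.78 [-5.020e-01  9.200e-02  1.969e+00  1.000e-03  1.082e+00 -1.421e+00] [ 0.4758 -0.1809  0.1255]
```

Torque at the wrist is 1.75 N·m, against 0.06 N·m to turn the cap freely, so the cap is at its stop. Release and go to the post.

Emit:
send_rows:
  series:
    - {"rx": 0,"ry": 0,"rz": 0,"tx": 0,"ty": 0,"tz": 0,"hand": 6}
    - {"rx": 0,"ry": 0,"rz": 0,"tx": 0,"ty": 0,"tz": 0,"hand": 6.5}
    - {"rx": 0,"ry": 0,"rz": 0,"tx": 0,"ty": 0,"tz": 0,"hand": 6.5}
    - {"rx": 0,"ry": 0,"rz": 0,"tx": 0,"ty": 0,"tz": 1,"hand": 6.5}
    - {"rx": 0,"ry": 0,"rz": 0,"tx": 0,"ty": 0,"tz": 2,"hand": 6.5}
    - {"rx": 0,"ry": 0,"rz": 0,"tx": 0,"ty": 0,"tz": 3,"hand": 6.5}
    - {"rx": 0,"ry": 0,"rz": 0,"tx": 0,"ty": 0,"tz": 2.5,"hand": 6.5}
    - {"rx": 0,"ry": 0,"rz": 0,"tx": 0,"ty": 0,"tz": 1.5,"hand": 6.5}
    - {"rx": 0,"ry": 0,"rz": 0,"tx": 0,"ty": 0,"tz": 0.5,"hand": 6.5}
    - {"rx": 0,"ry": 0,"rz": 0,"tx": 0,"ty": 0.5,"tz": 0,"hand": 6.5}
  squeeze: 40

```text
t: 10.25
tcp_pos: [0.4784, -0.1785, 0.2352]
tcp_rot: [0.319, 0.948, -0.001, 0.004]
ft_force: [-0.0, -0.1, -0.4]
finger_gap: 0.764
finger_force: 0.0
```

```bash
sed -i 's/w2.pkl/w3.pkl/;s/cmp.png/cmp2.png/' cmp.py; python3 cmp.py
```

```text
[ 0.47839449 -0.17846962  0.23522532]
```

View pics/cmp2.png

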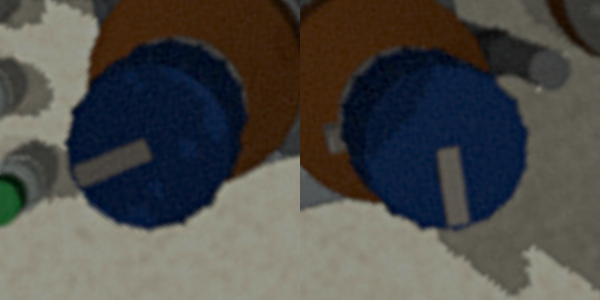

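Emit:
send_rows:
  series:
    - {"rx": 0,"ry": 0,"rz": -0.06,"tx": 0.1,"ty": 2,"tz": 0,"hand": 6}
    - {"rx": 0,"ry": 0,"rz": -0.1,"tx": 0.1,"ty": 3.5,"tz": 0,"hand": 6}
    - {"rx": 0,"ry": 0,"rz": -0.1,"tx": 0.1,"ty": 4,"tz": 0,"hand": 6}
    - {"rx": 0,"ry": 0,"rz": -0.1,"tx": 0.1,"ty": 4,"tz": 0,"hand": 6}
    - {"rx": 0,"ry": 0,"rz": -0.1,"tx": 0.1,"ty": 4,"tz": 0,"hand": 6}
    - {"rx": 0,"ry": 0,"rz": -0.1,"tx": 0.1,"ty": 4,"tz": 0,"hand": 6}
    - {"rx": 0,"ry": 0,"rz": -0.1,"tx": 0.1,"ty": 4,"tz": 0,"hand": 6}
    - {"rx": 0,"ry": 0,"rz": -0.1,"tx": 0.1,"ty": 4,"tz": 0,"hand": 6}
    - {"rx": 0,"ry": 0,"rz": -0.1,"tx": 0.1,"ty": 3,"tz": 0,"hand": 6}
    - {"rx": 0,"ry": 0,"rz": -0.1,"tx": 0.1,"ty": 2,"tz": 0,"hand": 6}

```text
t: 11.13
tcp_pos: [0.4847, 0.1712, 0.2295]
tcp_rot: [0.721, 0.693, -0.001, -0.001]
ft_force: [0.5, -0.7, 0.5]
finger_gap: 0.704
finger_force: 0.0
```

The stripe is unchanged, so the cap is open to its stop. Next I'll centre over the post and check with the wrist camera.

Emit:
send_rows:
  series:
    - {"rx": 0,"ry": 0,"rz": 0,"tx": 0.2,"ty": 1,"tz": -1,"hand": 5}
    - {"rx": 0,"ry": 0,"rz": 0,"tx": 0.1,"ty": 1,"tz": -1.5,"hand": 4}
    - {"rx": 0,"ry": 0,"rz": 0,"tx": 0,"ty": 0.9,"tz": -1.5,"hand": 3.8}
    - {"rx": 0,"ry": 0,"rz": 0,"tx": 0,"ty": 0,"tz": -1,"hand": 3.8}
    - {"rx": 0,"ry": 0,"rz": 0,"tx": 0,"ty": 0,"tz": 0,"hand": 3.8}
    - {"rx": 0,"ry": 0,"rz": 0,"tx": 0,"ty": 0,"tz": 0,"hand": 3.8}
    - {"rx": 0,"ry": 0,"rz": 0,"tx": 0,"ty": 0,"tz": 0,"hand": 3.8}
    - {"rx": 0,"ry": 0,"rz": 0,"tx": 0,"ty": 0,"tz": 0,"hand": 3.8}
    - {"rx": 0,"ry": 0,"rz": 0,"tx": 0,"ty": 0,"tz": 0,"hand": 3.8}
    - {"rx": 0,"ry": 0,"rz": 0,"tx": 0,"ty": 0,"tz": 0,"hand": 3.8}

```text
t: 11.97
tcp_pos: [0.4901, 0.197, 0.1823]
tcp_rot: [0.721, 0.693, 0.001, 0.0]
ft_force: [0.2, -0.0, 0.1]
finger_gap: 0.445
finger_force: 0.0
```

```bash
cat > pw.py <<'E'
from w import *
from bench import *
o=get_obs();im=wcam(o,get_image("wrist"));pickle.dump((o,im),open("w4.pkl","wb"))
print(o["tcp_pos"],o["tcp_rot"].round(4),o["joint_positions"].round(3))
t=np.linspace(0,2*np.pi,60);px=im["pixels"][:,:,::-1].copy()
for z,c in((.14,(0,255,0)),(.102,(255,255,0))):
    cv2.polylines(px,[proj(im,np.c_[.4885+.009*np.cos(t),.2035+.009*np.sin(t),z+0*t]).round().astype(int)],True,c)
cv2.circle(px,tuple(proj(im,[.482,.0638,.08])[0].round().astype(int)),3,(0,0,255))
cv2.imwrite("pics/w4.png",px)
E
python3 pw.py
```

```text
[0.4901316  0.19702174 0.18227229] [7.209e-01 6.931e-01 7.000e-04 5.000e-04] [ 0.249  0.059  1.887 -0.     1.194  0.289]
```

View pics/w4.png

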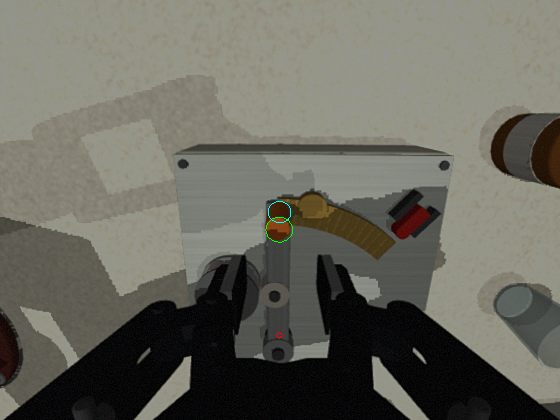

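The circles overlie the post (top at (279,230), foot at (279,211)). Go down and grip.

Emit:
send_rows:
  series:
    - {"rx": 0,"ry": 0,"rz": 0,"tx": -0.15,"ty": 0.65,"tz": -0.5,"hand": 3.8}
    - {"rx": 0,"ry": 0,"rz": 0,"tx": 0,"ty": 0,"tz": -1,"hand": 3.8}
    - {"rx": 0,"ry": 0,"rz": 0,"tx": 0,"ty": 0,"tz": -1.2,"hand": 3.8}
    - {"rx": 0,"ry": 0,"rz": 0,"tx": 0,"ty": 0,"tz": -1.2,"hand": 3.8}
    - {"rx": 0,"ry": 0,"rz": 0,"tx": 0,"ty": 0,"tz": -1.2,"hand": 3.8}
    - {"rx": 0,"ry": 0,"rz": 0,"tx": 0,"ty": 0,"tz": -1,"hand": 3.8}
    - {"rx": 0,"ry": 0,"rz": 0,"tx": 0,"ty": 0,"tz": -0.7,"hand": 3.8}
    - {"rx": 0,"ry": 0,"rz": 0,"tx": 0,"ty": 0,"tz": -0.4,"hand": 3.8}
    - {"rx": 0,"ry": 0,"rz": 0,"tx": 0,"ty": 0,"tz": 0,"hand": 3.8}
    - {"rx": 0,"ry": 0,"rz": 0,"tx": 0,"ty": 0,"tz": 0,"hand": 3.8}

```text
t: 12.85
tcp_pos: [0.4881, 0.2038, 0.1092]
tcp_rot: [0.721, 0.693, -0.0, -0.0]
ft_force: [1.0, -0.5, 0.2]
finger_gap: 0.444
finger_force: 0.0
```

Emit:
send_rows:
  series:
    - {"rx": 0,"ry": 0,"rz": 0,"tx": 0,"ty": 0,"tz": 0,"hand": 3}
    - {"rx": 0,"ry": 0,"rz": 0,"tx": 0,"ty": 0,"tz": 0,"hand": 2.5}
    - {"rx": 0,"ry": 0,"rz": 0,"tx": 0,"ty": 0,"tz": 0,"hand": 2.2}
    - {"rx": 0,"ry": 0,"rz": 0,"tx": 0,"ty": 0,"tz": 0,"hand": 1}
    - {"rx": 0,"ry": 0,"rz": 0,"tx": 0,"ty": 0,"tz": 0,"hand": 1}
    - {"rx": 0,"ry": 0,"rz": 0,"tx": 0,"ty": 0,"tz": 0,"hand": 1}
    - {"rx": 0,"ry": 0,"rz": 0,"tx": 0,"ty": 0,"tz": 0,"hand": 1}
    - {"rx": 0,"ry": 0,"rz": 0,"tx": 0,"ty": 0,"tz": 0,"hand": 1}
    - {"rx": 0,"ry": 0,"rz": 0,"tx": 0,"ty": 0,"tz": 0,"hand": 1}
    - {"rx": 0,"ry": 0,"rz": 0,"tx": 0,"ty": 0,"tz": 0,"hand": 1}

```text
t: 13.68
tcp_pos: [0.4881, 0.204, 0.1101]
tcp_rot: [0.721, 0.693, 0.0, -0.0]
ft_force: [-3.0, 0.2, 5.3]
finger_gap: 0.201
finger_force: 39.1
```

```bash
python3 s.py; python3 - <<'E'
import numpy as np
a=np.array([0,.1,.2,.3,.4,.5,.6,.65]);p=np.c_[.48216+.14*np.sin(a+.0453-.0906),.06377+.14*np.cos(a-.0453)]
th=a-.0453+0;p=np.c_[.48216+.14*np.sin(a+.0453),.06377+.14*np.cos(a+.0453)];print(p.round(4),np.diff(p,axis=0).round(4))
E
```

```text
turn 0.6098935344241033 ft [-3.   0.2  5.3] [-0.014  0.461  0.003] e6 -0.01 [0.263 0.154 1.934 0.    1.054 0.302] [0.4881 0.204  0.1101]
[[0.4885 0.2036]
 [0.5024 0.2023]
 [0.5162 0.1996]
 [0.5295 0.1955]
 [0.5425 0.1901]
 [0.5548 0.1835]
 [0.5664 0.1756]
 [0.5718 0.1713]] [[ 0.0139 -0.0013]
 [ 0.0137 -0.0027]
 [ 0.0134 -0.0041]
 [ 0.0129 -0.0054]
 [ 0.0123 -0.0067]
 [ 0.0116 -0.0078]
 [ 0.0055 -0.0043]]
```

Emit:
send_rows:
  series:
    - {"rx": 0,"ry": 0,"rz": -0.05,"tx": 0.7,"ty": -0.05,"tz": 0,"hand": 1}
    - {"rx": 0,"ry": 0,"rz": -0.05,"tx": 0.69,"ty": -0.08,"tz": 0,"hand": 1}
    - {"rx": 0,"ry": 0,"rz": -0.05,"tx": 0.69,"ty": -0.12,"tz": 0,"hand": 1}
    - {"rx": 0,"ry": 0,"rz": -0.05,"tx": 0.68,"ty": -0.15,"tz": 0,"hand": 1}
    - {"rx": 0,"ry": 0,"rz": -0.05,"tx": 0.67,"ty": -0.19,"tz": 0,"hand": 1}
    - {"rx": 0,"ry": 0,"rz": -0.05,"tx": 0.66,"ty": -0.22,"tz": 0,"hand": 1}
    - {"rx": 0,"ry": 0,"rz": -0.05,"tx": 0.65,"ty": -0.25,"tz": 0,"hand": 1}
    - {"rx": 0,"ry": 0,"rz": -0.05,"tx": 0.64,"ty": -0.29,"tz": 0,"hand": 1}
    - {"rx": 0,"ry": 0,"rz": -0.05,"tx": 0.62,"ty": -0.32,"tz": 0,"hand": 1}
    - {"rx": 0,"ry": 0,"rz": -0.05,"tx": 0.61,"ty": -0.35,"tz": 0,"hand": 1}
  squeeze: 60

```text
t: 14.52
tcp_pos: [0.553, 0.1847, 0.11]
tcp_rot: [0.87, 0.493, -0.001, -0.002]
ft_force: [-8.6, 3.6, 9.3]
finger_gap: 0.192
finger_force: 59.1
```

Emit:
send_rows:
  series:
    - {"rx": 0,"ry": 0,"rz": -0.04,"tx": 0.47,"ty": -0.3,"tz": 0,"hand": 1}
    - {"rx": 0,"ry": 0,"rz": -0.04,"tx": 0.46,"ty": -0.32,"tz": 0,"hand": 1}
    - {"rx": 0,"ry": 0,"rz": -0.04,"tx": 0.45,"ty": -0.33,"tz": 0,"hand": 1}
    - {"rx": 0,"ry": 0,"rz": -0.04,"tx": 0.44,"ty": -0.35,"tz": 0,"hand": 1}
    - {"rx": 0,"ry": 0,"rz": 0,"tx": 0,"ty": 0,"tz": 0,"hand": 1}
    - {"rx": 0,"ry": 0,"rz": 0,"tx": 0,"ty": 0,"tz": 0,"hand": 1}
    - {"rx": 0,"ry": 0,"rz": 0,"tx": 0,"ty": 0,"tz": 0,"hand": 1}
    - {"rx": 0,"ry": 0,"rz": 0,"tx": 0,"ty": 0,"tz": 0,"hand": 1}
    - {"rx": 0,"ry": 0,"rz": 0,"tx": 0,"ty": 0,"tz": 0,"hand": 1}
    - {"rx": 0,"ry": 0,"rz": 0,"tx": 0,"ty": 0,"tz": 0,"hand": 1}

```text
t: 15.35
tcp_pos: [0.5713, 0.1719, 0.1101]
tcp_rot: [0.906, 0.423, -0.001, -0.001]
ft_force: [-5.8, 2.3, 7.3]
finger_gap: 0.194
finger_force: 58.8
```

```bash
python3 s.py; python3 - <<'E'
from h import *
from bench import *
o=get_obs();p=o["tcp_pos"];v=p[:2]-[.48216,.06377];print("tens",np.arctan2(v[0],v[1])-.0453,"r",np.hypot(*v),"Ftan/rad",o["ft_force"][:2]@[v[1],-v[0]]/np.hypot(*v),o["ft_force"][:2]@v/np.hypot(*v),o["finger_gap"],o["finger_force"])
im=get_image("side")["pixels"][120:270,130:330];im2=get_image("scene")["pixels"][110:260,130:430]
cv2.imwrite("pics/fin.png",np.vstack([cv2.resize(im,(400,300),interpolation=2),cv2.resize(im2,(400,200),interpolation=2)])[:,:,::-1])
E
```

```text
turn -0.048864394504114506 ft [-5.8  2.3  7.3] [0.406 0.789 0.242] e6 0.28 [0.174 0.288 1.771 0.002 1.085 0.87 ] [0.5713 0.1719 0.1101]
tens 0.644344505885268 r 0.14015676879514705 Ftan/rad -5.913034660896094 -1.886648810442342 0.19414519111473713 58.772565722465515
```

View pics/fin.png

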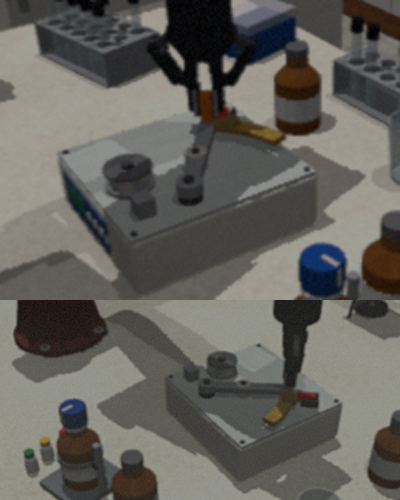

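The post is held at about 0.644, but the tangential force (5.9 N) is a bit lower than the 8 to 10 N expected past the tooth. Nudge further for margin, to about 0.68.

Emit:
send_rows:
  series:
    - {"rx": 0,"ry": 0,"rz": -0.02,"tx": 0.21,"ty": -0.18,"tz": 0,"hand": 1}
    - {"rx": 0,"ry": 0,"rz": -0.01,"tx": 0.11,"ty": -0.1,"tz": 0,"hand": 1}
    - {"rx": 0,"ry": 0,"rz": 0,"tx": 0,"ty": 0,"tz": 0,"hand": 1}
    - {"rx": 0,"ry": 0,"rz": 0,"tx": 0,"ty": 0,"tz": 0,"hand": 1}
    - {"rx": 0,"ry": 0,"rz": 0,"tx": 0,"ty": 0,"tz": 0,"hand": 1}
    - {"rx": 0,"ry": 0,"rz": 0,"tx": 0,"ty": 0,"tz": 0,"hand": 1}
    - {"rx": 0,"ry": 0,"rz": 0,"tx": 0,"ty": 0,"tz": 0,"hand": 1}
    - {"rx": 0,"ry": 0,"rz": 0,"tx": 0,"ty": 0,"tz": 0,"hand": 1}
    - {"rx": 0,"ry": 0,"rz": 0,"tx": 0,"ty": 0,"tz": 0,"hand": 1}
    - {"rx": 0,"ry": 0,"rz": 0,"tx": 0,"ty": 0,"tz": 0,"hand": 1}

```text
t: 16.28
tcp_pos: [0.5745, 0.1692, 0.1101]
tcp_rot: [0.912, 0.409, -0.001, -0.001]
ft_force: [-5.2, 3.9, 7.2]
finger_gap: 0.186
finger_force: 58.8
```

```bash
python3 - <<'E'
from h import *
from bench import *
o=get_obs();p=o["tcp_pos"];v=p[:2]-[.48216,.06377];print("tens",np.arctan2(v[0],v[1])-.0453,"r",np.hypot(*v),o["ft_force"].round(1),"Ftan/rad",o["ft_force"][:2]@[v[1],-v[0]]/np.hypot(*v),o["ft_force"][:2]@v/np.hypot(*v),o["finger_gap"],o["finger_force"])
im=wim=get_image("wrist")["pixels"]
# image-based arm angle: orange post seen in scene view
import bench
for n,w in(("scene",(320,380,110,190)),("side",(215,255,150,200))):
    g=get_image(n);h=cv2.cvtColor(g["pixels"],cv2.COLOR_RGB2HSV);m=((h[...,0]>3)&(h[...,0]<14)&(h[...,1]>170)&(h[...,2]>80));y,x=np.nonzero(m)
    k=(x>w[0])&(x<w[1])&(y>w[2])&(y<w[3]);a=np.array([.66+.0453]);P=[.48216+.14*np.sin(.7193),.06377+.14*np.cos(.7193),.125]
    print(n,x[k].mean(),y[k].mean(),k.sum(),proj(g,P))
E
```

```text
tens 0.6736640277457714 r 0.14015324258802347 [-5.2  3.9  7.2] Ftan/rad -6.465524047862016 -0.47988591823409427 0.18626196272688647 58.770554065704346
scene 355.0 180.0 1 [[346.98603729 167.312685  ]]
side nan nan 0 [[234.56203    171.04636439]]<stdin>:10: RuntimeWarning: Mean of empty slice.
  ret = ret.dtype.type(ret / rcount)
```

```bash
python3 -c "
from bench import *
print(close_job())"
```

```text
the job is handed in; nothing more can be done
None
```

I unscrewed the cap to its stop, then pushed the pump arm to about 0.67 rad, past the click, and handed the job in at about 16 s with the gripper still holding it there. The force on the post read 6.5 N, below the 8–10 N you gave for past the tooth, so I am relying on the measured position. The vials, bottles and beaker were not touched as far as I could tell from the camera views.

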